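Take the condiment caddy down from its hook and set it on the soup tray

TASK

Take the salt-and-pepper caddy down from the utensil rack: lift its handle clear over the upturned tip of the hook, draw it forward off the hook, and set it down gently, without dropping it, so that it stands flat on the serving tray in the free space beside the soup mug. Keep the caddy level enough that salt and pepper stay standing in it, and do not wrench it against the rack. Leave the whisk and the turner hanging on their hooks and the mug where it stands on the tray.

Things in the scene. Friction and masses are not known exactly. Their poses are not given: they have to be found in the camera images.
- caddy_handle (a point): Centre of the straight light-wood handle bar of the condiment caddy (the thing to move), 165 mm above the caddy's underside. The bar runs along the caddy's y: 112 mm long, 12 mm thick (x), 14 mm high (z), held by a 6 mm steel upright at each end (55 mm either side of the middle). At the start the bar's middle lies on a hook's arm; that wire passes under it and turns up in front of it.
- caddy: The caddy: green open-topped box, 80 (x) x 124 (y) x 45 mm high, handle bar over it along y. Origin at the centre of its underside, z up. Empty 0.25 to 0.4 kg, plus two shakers of 0.11 kg. It hangs from one of the rack's three hooks (which one varies), 0 to 25 mm behind the rack's origin line.
- rack: Utensil rack, heavy, fixed. Origin on the worktop under the hooks; the hooks point along its own -x (towards the robot), the rail runs along its y. Dark base plate 12 mm thick, x -55 to 125 mm, y +-180 mm. 14 mm rail at x = 80 mm, 275 mm high, on posts at y = +-165 mm (tops at 311 mm). Hooks at y = -130, 0 and 130 mm.
- hook_tip (a point): Top of the middle hook's tip, 317 mm above the worktop (rack x = -27, y = 0); the other two hooks are the same, 130 mm to either side along the rack's y. 8 mm steel wire: a level arm, its top 279 mm high, comes forward from the rail to rack x = -14 mm, then turns up to this tip, 38 mm above the arm's top. Foremost point of the hook: rack x = -31 mm.
- tray: Wooden serving tray, fixed, 240 (x) x 340 mm (y), walls 5 mm thick and 18 mm high, floor 5 mm thick; steel grips on the short sides (34 mm high, 10 mm outside the wall). Origin at the centre of its underside. It lies to the left or the right of the rack. The mug stands in its +y half (65 to 110 mm from the middle); the -y half is free.
- mug_center (a point): Blue soup mug standing on the tray, 80 mm diameter, 88 mm high, handle about 35 mm out at its own +y; point on its axis, half-way up.
- salt_center (a point): White salt shaker standing loose in the caddy's -y compartment: 38 mm diameter, 82 mm high, steel cap. Point on its axis, 40 mm above its foot and about 44 mm above the caddy's underside.
- pepper_center (a point): Black pepper shaker standing loose in the caddy's +y compartment: same size and point as the salt.
- whisk_eye (a point): Steel balloon whisk hanging by the eye of its handle from another hook; 234 mm long, 60 mm wide at the balloon. Point in the eye, where it sits on the hook's arm.
- turner_eye (a point): Slotted turner with red handle, hanging by its eye from another hook; 241 mm long, blade 64 mm wide. Point in the eye, where it sits on the hook's arm.
Things that resemble listed ones, but are neither listed nor needed, are in the scene too. What is shaped like the part that bears pepper_center but blue or purple is not meant. Leave any brown look-alike of the part that bears salt_center alone.

How it is judged:
On the way, in this order (a step that is already met when the one before it is completed fails the run):
1. the caddy's handle bar is lifted above the tip of its hook (height (world z) of caddy_handle above 0.324 m), for 0.05 s.
2. the caddy is drawn away to the front, clear of the hooks (x of caddy_handle in the frame of rack below -0.055 m), for 0.05 s.
At the end, for the whole second after the job is handed in: The caddy stands flat (within 0.06 rad) and at rest on the tray's floor, inside its walls, beside the mug; salt and pepper stand upright in it; whisk and turner still hang on their hooks; the mug stands within 25 mm of where it was (z of caddy in the frame of tray between 0 and 0.01 m and angle between caddy's own z axis and vertical below 0.06 rad and x of caddy in the frame of tray between -0.08 and 0.08 m and y of caddy in the frame of tray between -0.135 and 0.135 m and linear speed of caddy below 0.02 m/s and z of salt_center in the frame of caddy between 0.035 and 0.055 m and angle between each of salt_center, pepper_center's own z axis and vertical below 0.2 rad and x of salt_center in the frame of caddy between -0.035 and 0.035 m and y of salt_center in the frame of caddy between -0.06 and 0.06 m and z of pepper_center in the frame of caddy between 0.035 and 0.055 m and x of pepper_center in the frame of caddy between -0.035 and 0.035 m and y of pepper_center in the frame of caddy between -0.06 and 0.06 m and height (world z) of each of whisk_eye, turner_eye above 0.262 m and x of each of whisk_eye, turner_eye in the frame of rack above -0.03 m and distance of mug_center from where it was at the start of the episode below 0.025 m and angle between mug_center's own z axis and vertical below 0.1 rad); the robot touches nothing.
It fails at once if the caddy is tipped by more than about 35 degrees, or a shaker falls out of it (angle between caddy's own z axis and vertical above 0.6 rad or distance between any of salt_center, pepper_center and caddy above 0.11 m).
It fails at once if the caddy is dropped (falls free by more than about 15 mm) (linear speed of caddy above 0.55 m/s and contact force between caddy and the fingers below 0.05 N).
It fails at once if the caddy is wrenched against the rack (more than 40 N) (contact force between caddy and rack above 40 N).
It fails at once if the whisk or the turner is knocked off its hook (not (height (world z) of whisk_eye above 0.262 m and x of whisk_eye in the frame of rack above -0.03 m) or not (height (world z) of turner_eye above 0.262 m and x of turner_eye in the frame of rack above -0.03 m)).
It fails at once if the mug is pushed by more than 25 mm or tipped (distance of mug_center from where it was at the start of the episode above 0.025 m or angle between mug_center's own z axis and vertical above 0.3 rad).
It also fails if it takes over 48 s, if anything falls off the work surface, if the arm or the gripper's body presses on something with over 40 N, if the wrist force passes 120 N, or if a joint passes its speed limit or range.

ROBOT

A 7-joint arm with a two-finger parallel gripper is mounted at the origin on the work surface. World frame = base frame: x ahead of the robot, y to its left, z up, the work surface at z = 0. Lengths are in m, angles in rad, forces in N, time in s.
With the tool pointing down it reaches from about 0.425 to 0.925 m from the base axis. Payload 6.8 kg.
Tool frame: the origin (TCP) lies midway between the tips of the shut fingers; the grasp point (between the pads) lies 19 mm behind it; z points along the fingers, y is the line along which they close (so a half turn about z gives the same grasp; the last joint's range is limited). The gripper opens to 85 mm and grips with 20 to 120 N. Pads are 22 mm wide; open, the fingers measure 114 mm over their backs; the gripper's body (76 mm by 85 mm) begins 54 mm behind the grasp point. The pads swing forward as they close: fully open they stand 13 mm farther back than shut.
Start: joints at [-1.308, 0.477, 0.022, 1.555, -0.011, 1.109, -0.083], TCP at [0.245, 0.629, 0.231] pointing down, gripper open.
Joint ranges: [-2.96, 2.96], [-0.34, 2.1], [-1.41, 1.46], [0.24, 2.44], [-1.37, 4.51], [0.17, 1.92], [-2.96, 2.96]. Speed limits (rad/s): [2.39, 2.39, 3.14, 3.14, 3.14, 3.14, 3.14].

INTERFACE

Orientations are given as a rotation vector (axis times angle).
In Python, from bench import get_obs, grab_frame, camera_params, r gives the robot as it stands.
- The arm moves only by the shell command python3 -m jog 'ROWS' [FORCE]. ROWS is JSON, a list of rows, each an object of numbers: "rx", "ry", "rz": the turn, a rotation vector about the world's x, y, z scaled (see below); "x", "y", "z": the shift along the world's x, y, z scaled (see below); "jaw": the opening, from -1 (shut) to 1 (fully open). In form: [{"rx": .., "ry": .., "rz": .., "x": .., "y": .., "z": .., "jaw": ..}, ...]. A call has 1 to 8 rows; each row shifts and turns the commanded pose from where the row before left it; what a row does not reach is not made up. The controller multiplies each number of a shift by 60 mm and each number of a turn by 10 degrees. A row lasts 1/8 s, in which the tool goes at most 62.5 mm and 10.7 degrees, less where a joint would pass 70% of its speed; a pose out of reach is approached as far as the arm can. A call with a number of a shift or a turn outside -1 to 1 is refused whole. A call with a gripper value outside its range is refused whole. The fingers move at their own pace and stop on an object; FORCE is the grip in N (left out, the last holds). Time passes only in rows, so rows that do not move let the fingers close. It gives the time, the measured TCP pose, the force, the opening and the grip force at its end, in the units of the state.
- get_obs(): the state, without advancing time (a new reading comes with each control period).
- grab_frame(name): name is "scene" or "side" or "wrist"; returns the picture (480x640x3 uint8, red, green, blue); there is no depth.
- camera_params(name): a dict with "fx", "fy", "cx", "cy" (pixels), "R" (3x3) and "t" (3): a world point X has camera coordinates R X + t. Camera axes: x right, y down, z forward; pixel columns grow to the right and rows downward; lengths in m; the calibration is good to about 2 mm. A picture is of the moment at which its call begins: read the wrist's pose just before it. camera_params takes no time and is no camera call; for the wrist camera it gives the pose at the moment of the call.
- r.hand_in(): hands the job in; it is judged then, once.
The state is a dict: "clock": time; "joints": joint angles; "qvel": joint speeds; "tau": joint torques, N m; "tcp_pos": TCP position; "orientation": TCP orientation; "contact_force": force on the tool from outside, world axes, zero at the start; "moment": the same for the moment, N m; "grip_width": finger opening in m; "gripper_force": force on a finger pad.
Only numpy, scipy, OpenCV 4.12 (cv2) and the standard library are available. Lean on these libraries where they do the work, as an engineer would, in place of code of your own. Each camera call takes 0.05 s, during which the arm holds its last target. There are 200 camera calls.

## Working session

There is one attempt and no reset: what is moved stays moved. The work goes in short steps, Python scripts to look and compute and a shell command to move; the robot and the scene stay as the last step left them, time stands still between calls to the robot, and variables do not carry over. Pictures are saved under pics/ and viewed, at most 10 in all, crops included, and the job is handed in when it is done.

```bash
mkdir -p pics; python3 - <<'E'
from bench import get_obs, grab_frame, camera_params
import cv2,numpy as np
for n in ["scene","side"]:
    f=grab_frame(n); cv2.imwrite(f"pics/{n}0.png",f[:,:,::-1]); p=camera_params(n)
    R=np.array(p["R"]);t=np.array(p["t"]);print(n,p["fx"],p["cx"],p["cy"],(-R.T@t).round(3),R[2].round(3))
o=get_obs();print(o)
E
ls
```

```text
scene 436.19760863876553 321.7268373344813 238.24079436961412 [ 1.09  -0.234  0.839] [-0.649  0.273 -0.71 ]
side 434.7231091311018 320.4962893098384 239.0072481603485 [ 0.038 -0.677  0.664] [ 0.479  0.717 -0.506]
{'clock': 0.1, 'joints': array([-1.30812827,  0.47776532,  0.02232138,  1.55634325, -0.01149959,
        1.10932196, -0.0831271 ]), 'qvel': array([ 3.14651518e-04, -1.64579264e-03,  4.83550940e-04, -3.62716117e-03,
        1.49415163e-04,  6.11054747e-05,  7.58439256e-04]), 'tau': array([ 4.78429298e-03, -5.97752631e+01,  1.61397412e+00, -2.81953615e+01,
        1.28779691e-02,  4.94743013e-03, -5.57450875e-06]), 'tcp_pos': array([0.24437639, 0.62862987, 0.23039437]), 'orientation': array([-5.79015214e-01, -3.08756929e+00,  2.66758947e-03]), 'contact_force': array([-0.74826862, -0.20186742,  0.38380555]), 'moment': array([0.03056708, 0.06014989, 0.01935785]), 'gripper_force': 0.0, 'grip_width': 0.08581801829469765}
pics
```

View pics/scene0.png

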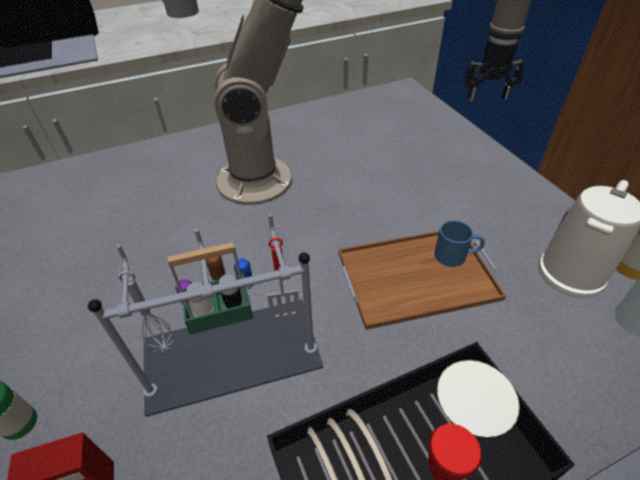

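View pics/side0.png

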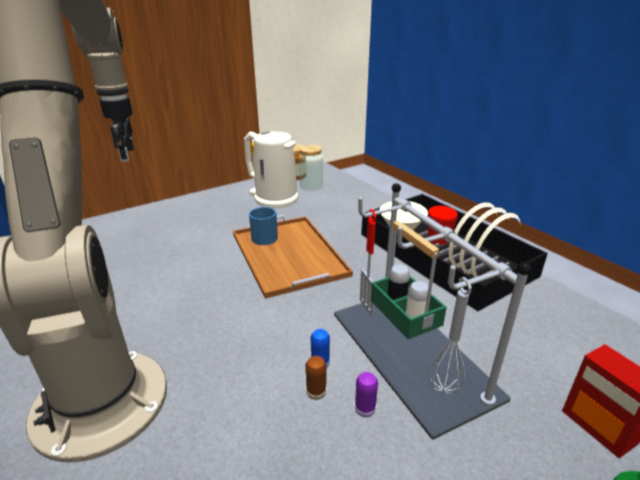

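Scene view: the caddy (green box) hangs on the middle hook, its bar at (203,253). Side view: the bar is at (416,238). Candidates in the side view:
- Shakers in the caddy: black (399,280) and white (417,300).
- Decoys standing on the table: blue (320,346), brown (316,376) and purple (366,392).
- Other wooden items: the tray at (290,255).

The target is the caddy bar on the rack.

```bash
cat > h.py <<'E'
import cv2,numpy as np
from bench import camera_params
def P(n):
    p=camera_params(n);K=np.array([[p["fx"],0,p["cx"]],[0,p["fy"],p["cy"]],[0,0,1.]])
    return K@np.c_[np.array(p["R"]),np.array(p["t"])]
def tri(a,b,na="scene",nb="side"):
    X=cv2.triangulatePoints(P(na),P(nb),np.array(a,float).reshape(2,1),np.array(b,float).reshape(2,1)).ravel();return X[:3]/X[3]
def ray(n,uv,z):
    M=P(n);H=np.c_[M[:,0],M[:,1],M[:,2]*z+M[:,3]];q=np.linalg.solve(H,[*uv,1]);return q[:2]/q[2]
E
python3 - <<'E'
import cv2,numpy as np
from h import *
def comps(n,im,lo,hi,box,k=1):
    h=cv2.cvtColor(im,cv2.COLOR_BGR2HSV);m=cv2.inRange(h,lo,hi);z=np.zeros_like(m);x0,y0,x1,y1=box;z[y0:y1,x0:x1]=m[y0:y1,x0:x1]
    c=sorted(cv2.findContours(z,0,2)[0],key=cv2.contourArea)[::-1][:k];return c
S=cv2.imread("pics/scene0.png");D=cv2.imread("pics/side0.png")
print("hsv bar",cv2.cvtColor(S,cv2.COLOR_BGR2HSV)[254,190],cv2.cvtColor(D,cv2.COLOR_BGR2HSV)[238,416],"tray",cv2.cvtColor(S,cv2.COLOR_BGR2HSV)[290,400],cv2.cvtColor(D,cv2.COLOR_BGR2HSV)[255,290])
for n,im,b in[("scene",S,(160,235,245,275)),("side",D,(385,212,445,262))]:
    c=comps(n,im,(10,60,120),(25,255,255),b)[0];r=cv2.minAreaRect(c);print(n,"bar",cv2.contourArea(c),r,cv2.boxPoints(r).round(1).tolist())
for n,im,b in[("scene",S,(330,220,510,330)),("side",D,(225,205,360,300))]:
    c=comps(n,im,(5,70,50),(20,255,255),b)[0];a=cv2.approxPolyDP(cv2.convexHull(c),6,True);print(n,"tray",cv2.contourArea(c),a.reshape(-1,2).tolist())
for n,im,b in[("scene",S,(430,215,490,270)),("side",D,(245,203,290,250))]:
    c=comps(n,im,(95,80,20),(115,255,255),b)[0];print(n,"mug",cv2.boundingRect(c))
for n,im,bs in[("scene",S,[(85,295,108,318),(295,250,315,268)]),("side",D,[(385,180,404,198),(508,258,535,280)])]:
    for b in bs:
        c=comps(n,im,(0,0,0),(180,255,45),b)[0];print(n,"ball",cv2.minEnclosingCircle(c))
a=S[190:390,80:340];b=D[170:370,340:540]
cv2.imwrite("pics/crop.png",np.hstack([cv2.resize(a,None,fx=1.7,fy=2),cv2.resize(b,None,fx=1.75,fy=2)]))
E
```

```text
hsv bar [ 16 100 181] [ 18 116 229] tray [ 12 140 149] [ 14 168 205]
scene bar 301.5 ((200.2411651611328, 251.83531188964844), (5.64019250869751, 66.92305755615234), 77.47119140625) [[167.0, 256.29998779296875], [232.3000030517578, 241.8000030517578], [233.5, 247.3000030517578], [168.1999969482422, 261.79998779296875]]
side bar 395.0 ((415.0103759765625, 237.48594665527344), (54.9986572265625, 11.258466720581055), 36.469234466552734) [[389.6000061035156, 225.6999969482422], [396.20001220703125, 216.60000610351562], [440.5, 249.3000030517578], [433.79998779296875, 258.3999938964844]]
scene tray 9645.0 [[505, 294], [366, 328], [339, 249], [438, 231], [477, 252]]
side tray 5372.0 [[352, 271], [265, 297], [233, 231], [306, 217]]
scene mug (436, 221, 49, 45)
side mug (249, 207, 28, 37)
scene ball ((94.4565200805664, 305.63043212890625), 6.487326622009277)
scene ball ((304.0, 258.1499938964844), 5.246294975280762)
side ball ((396.0, 188.0), 3.6056511402130127)
side ball ((521.0, 268.0), 16.40131950378418)
```

View pics/crop.png

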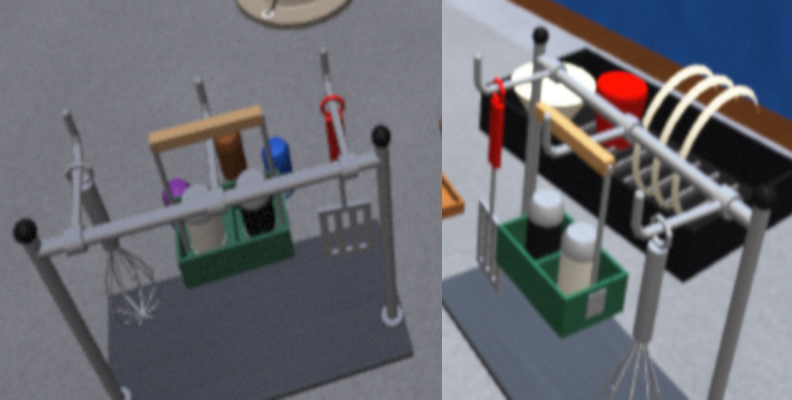

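The crop confirms it: the light-wood bar sits on the middle hook with the salt (white) and pepper (black) below it. The whisk is on the left hook and the turner on the right. The decoys stand on the table in front.

```bash
python3 - <<'E'
from h import *
np.set_printoptions(precision=4,suppress=True)
for n,a,b in[("ball-",(94.6,305.8),(523.5,268.3)),("ball+",(303.8,258.1),(396.3,187.8)),
 ("tip-",(120,247.5),(452,266)),("tip0",(196.5,231),(399.4,226)),("tip+",(269.4,216.5),(360.6,198.5)),
 ("barC",(202,252.5),(415,237.5)),("bar+",(233,244.5),(393,221.1)),("bar-",(167.6,259),(437.2,253.8))]:
    X=tri(a,b);print(n,X)
print("ball z .311 approx", *[ray("scene",p,.305) for p in((94.6,305.8),(303.8,258.1))])
print("bar ends z=.286 scene",ray("scene",(167.6,259),.286),ray("scene",(232.9,244.5),.286))
# tray corners top rim .018
print("tray side", [ray("side",p,.018).round(3) for p in((352,271),(265,297),(233,231),(306,217))])
print("tray scene", [ray("scene",p,.018).round(3) for p in((505,294),(366,328),(339,249))])
print("mug base scene",ray("scene",(453,264),.005),"side",ray("side",(263,243),.005))
E
```

```text
ball- [ 0.5835 -0.4006  0.3001]
ball+ [ 0.629  -0.0742  0.3007]
tip- [ 0.4851 -0.349   0.3126]
tip0 [ 0.5019 -0.2216  0.3148]
tip+ [ 0.5191 -0.0947  0.3126]
barC [ 0.5324 -0.2269  0.2878]
bar+ [ 0.5366 -0.1701  0.291 ]
bar- [ 0.5237 -0.2849  0.2884]
ball z .311 approx [ 0.5878 -0.3987] [ 0.6315 -0.0742]
bar ends z=.286 scene [ 0.5181 -0.2822] [ 0.5321 -0.1702]
tray side [array([0.626, 0.056]), array([0.387, 0.086]), array([0.457, 0.429]), array([0.69 , 0.382])]
tray scene [array([0.687, 0.394]), array([0.634, 0.057]), array([0.394, 0.106])]
mug base scene [0.5516 0.3497] side [0.5092 0.3338]
```

```bash
python3 -m jog '[{"x":0.35,"y":-0.8,"z":0.35,"rz":-0.5,"jaw":1},{"x":0.35,"y":-0.8,"z":0.35,"rz":-0.5,"jaw":1},{"x":0.35,"y":-0.8,"z":0.35,"rz":-0.5,"jaw":1},{"x":0.35,"y":-0.8,"z":0.35,"rz":-0.5,"jaw":1},{"x":0.35,"y":-0.8,"z":0.35,"rz":-0.5,"jaw":1},{"x":0.35,"y":-0.8,"z":0.35,"rz":-0.5,"jaw":1},{"x":0.35,"y":-0.8,"z":0.35,"rz":-0.5,"jaw":1},{"x":0.35,"y":-0.8,"z":0.35,"rz":-0.5,"jaw":1}]' 60; python3 -c "
from bench import get_obs;print(get_obs()['joints'])"
```

```text
[-1.30812827  0.47776532  0.02232138  1.55634325 -0.01149959  1.10932196
 -0.0831271 ]validation failed for argument at $[0]...
```

```bash
python3 -m jog '[{"rx":0,"ry":0,"rz":-0.5,"x":0.35,"y":-0.8,"z":0.35,"jaw":1},{"rx":0,"ry":0,"rz":-0.5,"x":0.35,"y":-0.8,"z":0.35,"jaw":1},{"rx":0,"ry":0,"rz":-0.5,"x":0.35,"y":-0.8,"z":0.35,"jaw":1},{"rx":0,"ry":0,"rz":-0.5,"x":0.35,"y":-0.8,"z":0.35,"jaw":1},{"rx":0,"ry":0,"rz":-0.5,"x":0.35,"y":-0.8,"z":0.35,"jaw":1},{"rx":0,"ry":0,"rz":-0.5,"x":0.35,"y":-0.8,"z":0.35,"jaw":1},{"rx":0,"ry":0,"rz":-0.5,"x":0.35,"y":-0.8,"z":0.35,"jaw":1},{"rx":0,"ry":0,"rz":-0.5,"x":0.35,"y":-0.8,"z":0.35,"jaw":1}]' 60; python3 -c "
from bench import get_obs;print(get_obs()['joints'])"
```

```text
clock: 1.1
tcp_pos: [0.4129, 0.2433, 0.3998]
orientation: [-1.604, -2.701, 0.0]
contact_force: [1.6, 1.1, -0.8]
grip_width: 0.0852
gripper_force: 0.0
[-0.97238379  0.00923035  0.31563383  1.77995199 -0.00312288  1.35308927
 -0.15715399]
```

```bash
python3 -m jog '[{"rx":0,"ry":0,"rz":-0.454,"x":0.25,"y":-0.92,"z":0,"jaw":1},{"rx":0,"ry":0,"rz":-0.454,"x":0.25,"y":-0.92,"z":0,"jaw":1},{"rx":0,"ry":0,"rz":-0.454,"x":0.25,"y":-0.92,"z":0,"jaw":1},{"rx":0,"ry":0,"rz":-0.454,"x":0.25,"y":-0.92,"z":0,"jaw":1},{"rx":0,"ry":0,"rz":-0.454,"x":0.25,"y":-0.92,"z":0,"jaw":1},{"rx":0,"ry":0,"rz":-0.454,"x":0.25,"y":-0.92,"z":0,"jaw":1},{"rx":0,"ry":0,"rz":-0.454,"x":0.25,"y":-0.92,"z":0,"jaw":1},{"rx":0,"ry":0,"rz":-0.454,"x":0.25,"y":-0.92,"z":0,"jaw":1}]'; python3 - <<'E'
from bench import get_obs,grab_frame
from h import *
o=get_obs();print(o['joints'],o['tcp_pos'],o['orientation'])
f=grab_frame("wrist")[:,:,::-1].copy()
t=o['tcp_pos'];M=P("wrist")
def pr(X):
    q=M@np.r_[X,1];return q[:2]/q[2]
ux=np.array([.991,-.134,0]);uy=np.array([.134,.991,0]);B=np.array([.529,-.227,.293])
for X in(B,B+.056*uy,B-.056*uy,B+.027*uy):
    p=pr(X);print(p.round(0));cv2.circle(f,tuple(int(v) for v in p),3,(255,0,255),1)
cv2.imwrite("pics/w1.png",f)
E
```

```text
clock: 2.1
tcp_pos: [0.5327, -0.1979, 0.3992]
orientation: [-2.365, -2.068, -0.001]
contact_force: [0.7, 0.8, -0.2]
grip_width: 0.0854
gripper_force: 0.0
[-0.4162838   0.22355712  0.81766576  1.6200476  -0.16630063  1.37003649
  0.28838867] [ 0.53273506 -0.19790085  0.39921401] [-2.36487830e+00 -2.06773063e+00 -6.54372923e-04]
[313. 262.]
[312. 173.]
[314. 340.]
[313. 220.]
```

View pics/w1.png

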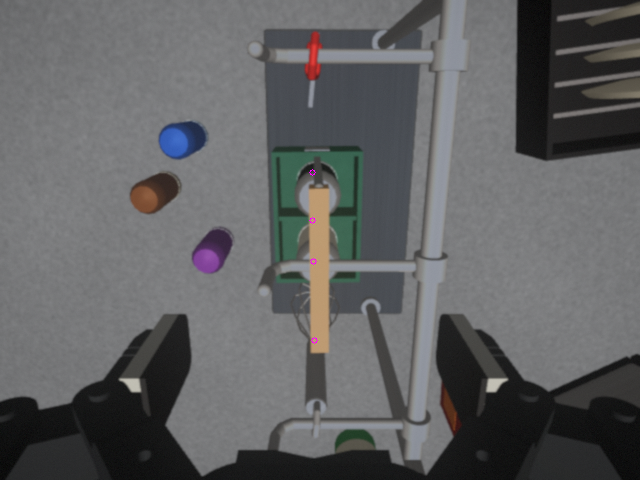

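Wrist view: the bar runs from (318,185) to (318,352) with its middle at (319,268) over the hook. That is about 4 mm in +x and 5 mm in −y from my estimate. I'll correct for it and grip 27 mm to the +y side of the hook.

```bash
python3 -m jog '[{"rx":0,"ry":0,"rz":0,"x":0.05,"y":-0.13,"z":0,"jaw":1},{"rx":0,"ry":0,"rz":0,"x":0,"y":0,"z":-0.36,"jaw":1},{"rx":0,"ry":0,"rz":0,"x":0,"y":0,"z":-0.36,"jaw":1},{"rx":0,"ry":0,"rz":0,"x":0,"y":0,"z":-0.36,"jaw":1},{"rx":0,"ry":0,"rz":0,"x":0,"y":0,"z":-0.36,"jaw":1},{"rx":0,"ry":0,"rz":0,"x":0,"y":0,"z":-0.36,"jaw":1},{"rx":0,"ry":0,"rz":0,"x":0,"y":0,"z":-0.36,"jaw":1}]'; python3 - <<'E'
from bench import grab_frame
import cv2,numpy as np
a=grab_frame("side")[140:340,330:530,::-1];b=grab_frame("wrist")[:,:,::-1]
cv2.imwrite("pics/d.png",np.hstack([cv2.resize(a,(400,400)),cv2.resize(b,(400,400))]))
E
```

```text
clock: 3.02
tcp_pos: [0.5358, -0.2021, 0.2688]
orientation: [-2.359, -2.073, -0.001]
contact_force: [-0.1, 0.0, -0.5]
grip_width: 0.0852
gripper_force: 0.0
```

View pics/d.png

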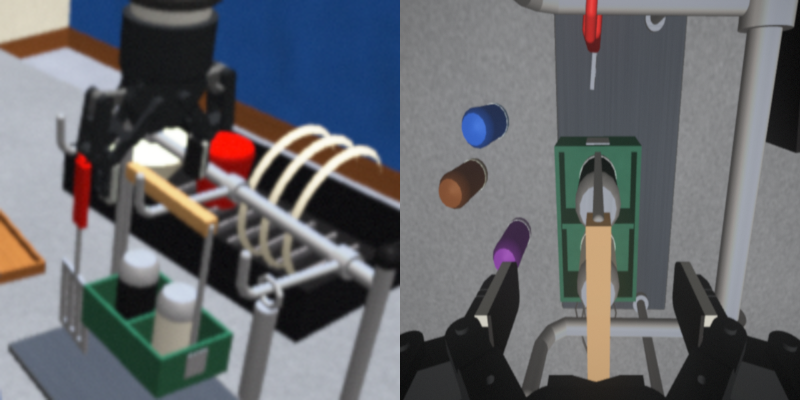

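The side view shows the fingers at the far end of the bar. In the wrist view the bar is at u=598, centred between the fingers at 516 and 680, and clear of the hook arm at v≈325. Closing.

```bash
python3 -m jog '[{"rx":0,"ry":0,"rz":0,"x":0,"y":0,"z":0,"jaw":-1},{"rx":0,"ry":0,"rz":0,"x":0,"y":0,"z":0,"jaw":-1},{"rx":0,"ry":0,"rz":0,"x":0,"y":0,"z":0,"jaw":-1},{"rx":0,"ry":0,"rz":0,"x":0,"y":0,"z":0,"jaw":-1},{"rx":0,"ry":0,"rz":0,"x":0,"y":0,"z":0,"jaw":-1},{"rx":0,"ry":0,"rz":0,"x":0,"y":0,"z":0,"jaw":-1},{"rx":0,"ry":0,"rz":0,"x":0,"y":0,"z":0,"jaw":-1},{"rx":0,"ry":0,"rz":0,"x":0,"y":0,"z":0,"jaw":-1}]' 100
```

```text
clock: 4.12
tcp_pos: [0.5361, -0.2043, 0.2701]
orientation: [2.362, 2.07, 0.001]
contact_force: [0.7, 0.9, 5.8]
grip_width: 0.0098
gripper_force: 98.1
```

```bash
python3 -m jog '[{"rx":0,"ry":0,"rz":0,"x":0,"y":0,"z":0.06,"jaw":-1},{"rx":0,"ry":0,"rz":0,"x":0,"y":0,"z":0.12,"jaw":-1},{"rx":0,"ry":0,"rz":0,"x":0,"y":0,"z":0.15,"jaw":-1},{"rx":0,"ry":0,"rz":0,"x":0,"y":0,"z":0.2,"jaw":-1},{"rx":0,"ry":0,"rz":0,"x":0,"y":0,"z":0.2,"jaw":-1},{"rx":0,"ry":0,"rz":0,"x":0,"y":0,"z":0.2,"jaw":-1},{"rx":0,"ry":0,"rz":0,"x":0,"y":0,"z":0.1,"jaw":-1},{"rx":0,"ry":0,"rz":0,"x":0,"y":0,"z":0,"jaw":-1}]'; python3 - <<'E'
from bench import grab_frame
import cv2,numpy as np
a=grab_frame("side")[140:340,330:530,::-1];b=grab_frame("scene")[190:390,80:340,::-1]
cv2.imwrite("pics/l.png",np.hstack([cv2.resize(a,(400,400)),cv2.resize(b,(400,320+80))]))
E
```

```text
clock: 5.12
tcp_pos: [0.5358, -0.2043, 0.332]
orientation: [2.363, 2.07, 0.001]
contact_force: [-0.5, 0.3, -6.1]
grip_width: 0.0094
gripper_force: 97.6
```

View pics/l.png

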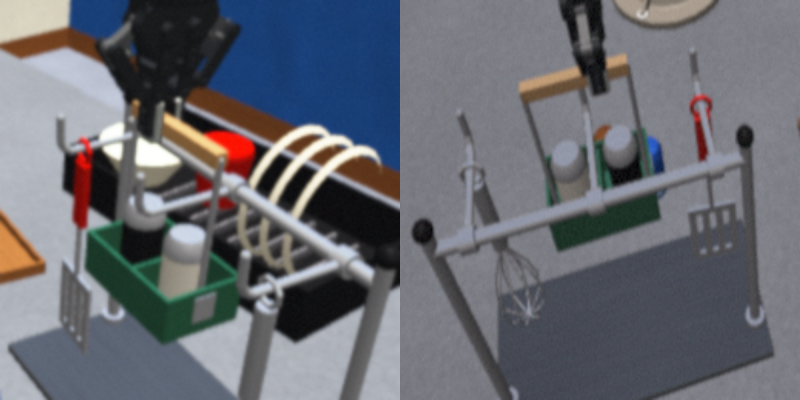

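Side and scene views: the caddy has been lifted level and both shakers stand in it. The bar is clear above the hook tip. Drawing it forward.

```bash
python3 -m jog '[{"rx":0,"ry":0,"rz":0,"x":-0.1,"y":0.013,"z":0.05,"jaw":-1},{"rx":0,"ry":0,"rz":0,"x":-0.2,"y":0.027,"z":0,"jaw":-1},{"rx":0,"ry":0,"rz":0,"x":-0.28,"y":0.038,"z":0,"jaw":-1},{"rx":0,"ry":0,"rz":0,"x":-0.3,"y":0.04,"z":0,"jaw":-1},{"rx":0,"ry":0,"rz":0,"x":-0.3,"y":0.04,"z":0,"jaw":-1},{"rx":0,"ry":0,"rz":0,"x":-0.3,"y":0.04,"z":0,"jaw":-1},{"rx":0,"ry":0,"rz":0,"x":-0.2,"y":0.027,"z":0,"jaw":-1},{"rx":0,"ry":0,"rz":0,"x":-0.1,"y":0.01,"z":0,"jaw":-1}]'; python3 - <<'E'
from bench import grab_frame
import cv2,numpy as np
from h import *
a=grab_frame("side")[:,:,::-1];b=grab_frame("scene")[:,:,::-1]
cv2.imwrite("pics/f.png",np.hstack([a[100:400,240:540],cv2.resize(b[120:360,100:500],(500,300))]))
E
```

```text
clock: 6.22
tcp_pos: [0.4279, -0.1902, 0.3345]
orientation: [-2.363, -2.07, -0.002]
contact_force: [0.4, -0.1, -6.0]
grip_width: 0.0101
gripper_force: 97.7
```

View pics/f.png

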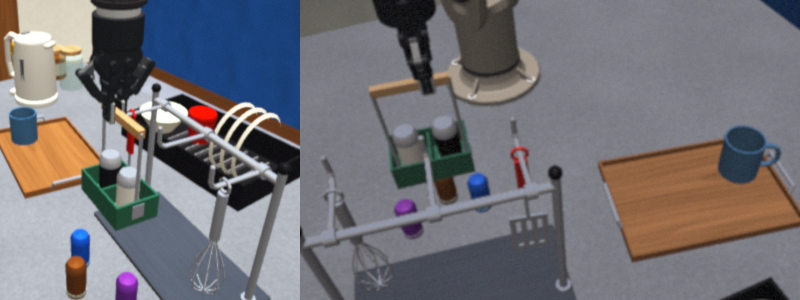

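The caddy is clear of the hooks and level, with both shakers upright. I'll carry it sideways gently, since there's plenty of time.

```bash
python3 -m jog '[{"rx":0,"ry":0,"rz":0,"x":0.05,"y":0.1,"z":0,"jaw":-1},{"rx":0,"ry":0,"rz":0,"x":0.05,"y":0.25,"z":0,"jaw":-1},{"rx":0,"ry":0,"rz":0,"x":0.1,"y":0.4,"z":0,"jaw":-1},{"rx":0,"ry":0,"rz":0,"x":0.1,"y":0.5,"z":0,"jaw":-1},{"rx":0,"ry":0,"rz":0,"x":0.1,"y":0.5,"z":0,"jaw":-1},{"rx":0,"ry":0,"rz":0,"x":0.1,"y":0.5,"z":0,"jaw":-1},{"rx":0,"ry":0,"rz":0,"x":0.1,"y":0.5,"z":0,"jaw":-1},{"rx":0,"ry":0,"rz":0,"x":0.1,"y":0.5,"z":0,"jaw":-1}]'
python3 -m jog '[{"rx":0,"ry":0,"rz":-0.05,"x":0.15,"y":0.5,"z":0,"jaw":-1},{"rx":0,"ry":0,"rz":-0.05,"x":0.2,"y":0.5,"z":0,"jaw":-1},{"rx":0,"ry":0,"rz":0,"x":0.2,"y":0.5,"z":0,"jaw":-1},{"rx":0,"ry":0,"rz":0,"x":0.2,"y":0.5,"z":0,"jaw":-1},{"rx":0,"ry":0,"rz":0,"x":0.15,"y":0.5,"z":0,"jaw":-1},{"rx":0,"ry":0,"rz":0,"x":0.1,"y":0.4,"z":0,"jaw":-1},{"rx":0,"ry":0,"rz":0,"x":0.02,"y":0.25,"z":0,"jaw":-1},{"rx":0,"ry":0,"rz":0,"x":0,"y":0.08,"z":0,"jaw":-1}]'
python3 - <<'E'
from bench import grab_frame
import cv2,numpy as np
from h import *
a=grab_frame("side")[:,:,::-1];b=grab_frame("scene")[:,:,::-1]
cv2.imwrite("pics/s2.png",b);cv2.imwrite("pics/d2.png",a)
cv2.imwrite("pics/t.png",np.hstack([cv2.resize(a[60:320,150:410],(400,400)),cv2.resize(b[120:340,300:520],(400,400))]))
E
```

```text
clock: 7.32
tcp_pos: [0.4716, 0.0067, 0.3343]
orientation: [2.362, 2.071, -0.0]
contact_force: [-0.3, -0.8, -4.9]
grip_width: 0.0097
gripper_force: 97.7
clock: 8.32
tcp_pos: [0.5318, 0.1995, 0.3343]
orientation: [-2.38, -2.05, 0.001]
contact_force: [-0.8, -0.6, -5.7]
grip_width: 0.01
gripper_force: 97.7
```

View pics/t.png

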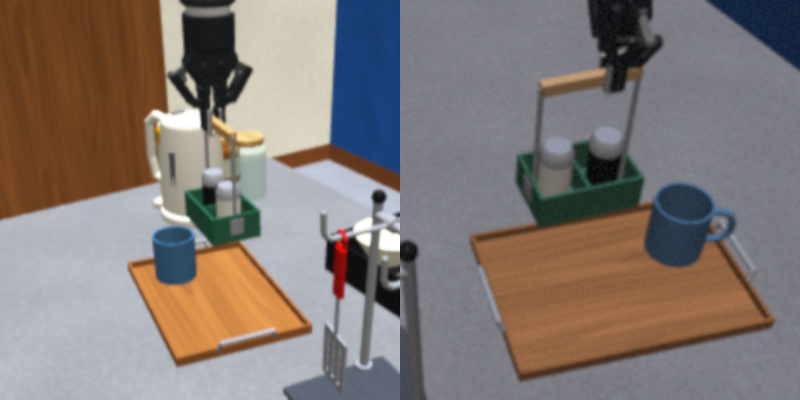

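Both views show the caddy level above the tray's free half, with the mug well to the +y side. Lowering most of the way.

```bash
python3 -m jog '[{"rx":0,"ry":0,"rz":0,"x":0,"y":0,"z":-0.15,"jaw":-1},{"rx":0,"ry":0,"rz":0,"x":0,"y":0,"z":-0.35,"jaw":-1},{"rx":0,"ry":0,"rz":0,"x":0,"y":0,"z":-0.45,"jaw":-1},{"rx":0,"ry":0,"rz":0,"x":0,"y":0,"z":-0.45,"jaw":-1},{"rx":0,"ry":0,"rz":0,"x":0,"y":0,"z":-0.45,"jaw":-1},{"rx":0,"ry":0,"rz":0,"x":0,"y":0,"z":-0.4,"jaw":-1},{"rx":0,"ry":0,"rz":0,"x":0,"y":0,"z":-0.25,"jaw":-1},{"rx":0,"ry":0,"rz":0,"x":0,"y":0,"z":-0.1,"jaw":-1}]'
python3 - <<'E'
from bench import grab_frame
import cv2,numpy as np
from h import *
a=grab_frame("side")[:,:,::-1];b=grab_frame("scene")[:,:,::-1]
cv2.imwrite("pics/t2.png",np.hstack([cv2.resize(a[150:330,210:390],(400,400)),cv2.resize(b[170:340,330:500],(400,400))]))
E
```

```text
clock: 9.43
tcp_pos: [0.5317, 0.198, 0.1778]
orientation: [-2.382, -2.048, 0.002]
contact_force: [-0.9, -0.1, -6.4]
grip_width: 0.0097
gripper_force: 97.8
```

View pics/t2.png

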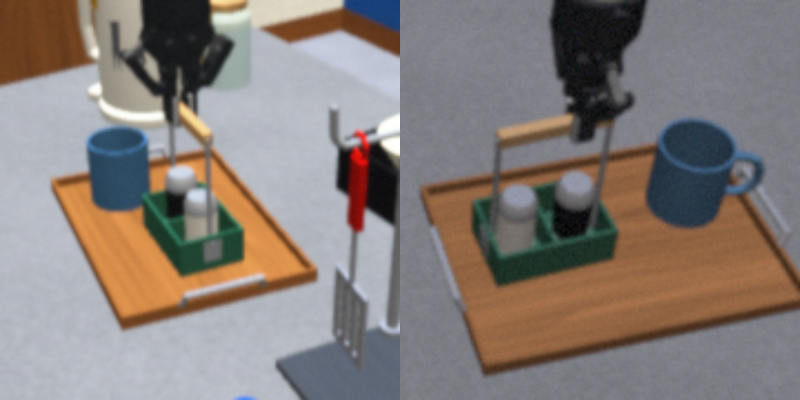

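The caddy is inside the walls, level, and about 20 mm above the floor. Stepping down with a force check.

```bash
python3 -m jog '[{"rx":0,"ry":0,"rz":0,"x":0,"y":0,"z":-0.08,"jaw":-1},{"rx":0,"ry":0,"rz":0,"x":0,"y":0,"z":-0.08,"jaw":-1},{"rx":0,"ry":0,"rz":0,"x":0,"y":0,"z":-0.07,"jaw":-1},{"rx":0,"ry":0,"rz":0,"x":0,"y":0,"z":-0.05,"jaw":-1},{"rx":0,"ry":0,"rz":0,"x":0,"y":0,"z":0,"jaw":-1}]'
python3 -m jog '[{"rx":0,"ry":0,"rz":0,"x":0,"y":0,"z":-0.03,"jaw":-1},{"rx":0,"ry":0,"rz":0,"x":0,"y":0,"z":0,"jaw":-1}]'
python3 -m jog '[{"rx":0,"ry":0,"rz":0,"x":0,"y":0,"z":-0.03,"jaw":-1},{"rx":0,"ry":0,"rz":0,"x":0,"y":0,"z":0,"jaw":-1}]'
```

```text
clock: 10.15
tcp_pos: [0.5318, 0.1986, 0.1614]
orientation: [-2.381, -2.049, 0.001]
contact_force: [-0.5, -0.3, -6.0]
grip_width: 0.0099
gripper_force: 97.8
clock: 10.4
tcp_pos: [0.532, 0.1986, 0.1599]
orientation: [2.381, 2.049, -0.0]
contact_force: [0.0, -0.5, -5.7]
grip_width: 0.01
gripper_force: 97.8
clock: 10.65
tcp_pos: [0.5319, 0.1986, 0.158]
orientation: [-2.381, -2.049, 0.0]
contact_force: [-0.3, -0.3, -6.5]
grip_width: 0.0098
gripper_force: 97.8
```

```bash
python3 -m jog '[{"rx":0,"ry":0,"rz":0,"x":0,"y":0,"z":-0.03,"jaw":-1},{"rx":0,"ry":0,"rz":0,"x":0,"y":0,"z":0,"jaw":-1}]'
python3 -m jog '[{"rx":0,"ry":0,"rz":0,"x":0,"y":0,"z":-0.025,"jaw":-1},{"rx":0,"ry":0,"rz":0,"x":0,"y":0,"z":0,"jaw":-1}]'
```

```text
clock: 10.9
tcp_pos: [0.5319, 0.1986, 0.1561]
orientation: [-2.381, -2.049, 0.0]
contact_force: [0.9, -0.3, -5.9]
grip_width: 0.01
gripper_force: 97.8
clock: 11.15
tcp_pos: [0.5321, 0.1989, 0.1549]
orientation: [2.381, 2.05, 0.001]
contact_force: [-0.2, 0.2, -4.9]
grip_width: 0.0098
gripper_force: 98.0
```

```bash
python3 -m jog '[{"rx":0,"ry":0,"rz":0,"x":0,"y":0,"z":-0.02,"jaw":-1},{"rx":0,"ry":0,"rz":0,"x":0,"y":0,"z":0,"jaw":-1}]'
python3 -m jog '[{"rx":0,"ry":0,"rz":0,"x":0,"y":0,"z":-0.02,"jaw":-1},{"rx":0,"ry":0,"rz":0,"x":0,"y":0,"z":0,"jaw":-1}]'
```

```text
clock: 11.4
tcp_pos: [0.5325, 0.1995, 0.1546]
orientation: [-2.38, -2.05, -0.003]
contact_force: [-2.2, 2.3, 4.5]
grip_width: 0.01
gripper_force: 99.2
clock: 11.65
tcp_pos: [0.5329, 0.1995, 0.1546]
orientation: [-2.381, -2.049, -0.005]
contact_force: [-5.4, 1.3, 14.6]
grip_width: 0.0096
gripper_force: 100.7
```

The caddy is on the floor. I'll ease off, relax the grip, then open.

```bash
python3 -m jog '[{"rx":0,"ry":0,"rz":0,"x":0,"y":0,"z":0.02,"jaw":-1},{"rx":0,"ry":0,"rz":0,"x":0,"y":0,"z":0,"jaw":-1},{"rx":0,"ry":0,"rz":0,"x":0,"y":0,"z":0,"jaw":-1}]' 20
python3 -m jog '[{"rx":0,"ry":0,"rz":0,"x":0,"y":0,"z":0,"jaw":-0.6},{"rx":0,"ry":0,"rz":0,"x":0,"y":0,"z":0,"jaw":-0.4},{"rx":0,"ry":0,"rz":0,"x":0,"y":0,"z":0,"jaw":-0.1},{"rx":0,"ry":0,"rz":0,"x":0,"y":0,"z":0,"jaw":0.2},{"rx":0,"ry":0,"rz":0,"x":0,"y":0,"z":0,"jaw":0.2},{"rx":0,"ry":0,"rz":0,"x":0,"y":0,"z":0,"jaw":0.2}]'
```

```text
clock: 12.02
tcp_pos: [0.5325, 0.1995, 0.1546]
orientation: [-2.38, -2.05, -0.003]
contact_force: [-3.6, 1.5, 8.3]
grip_width: 0.0099
gripper_force: 99.9
clock: 12.78
tcp_pos: [0.532, 0.1986, 0.1536]
orientation: [2.381, 2.049, 0.0]
contact_force: [-0.3, -0.5, -0.0]
grip_width: 0.0512
gripper_force: 0.0
```

```bash
python3 -m jog '[{"rx":0,"ry":0,"rz":0,"x":0,"y":0,"z":0.1,"jaw":0.2},{"rx":0,"ry":0,"rz":0,"x":0,"y":0,"z":0.3,"jaw":0.2},{"rx":0,"ry":0,"rz":0,"x":0,"y":0,"z":0.4,"jaw":0.2},{"rx":0,"ry":0,"rz":0,"x":0,"y":0,"z":0.5,"jaw":0.2},{"rx":0,"ry":0,"rz":0,"x":0,"y":0,"z":0.5,"jaw":0.2},{"rx":0,"ry":0,"rz":0,"x":0,"y":0,"z":0.4,"jaw":0.2},{"rx":0,"ry":0,"rz":0,"x":0,"y":0,"z":0,"jaw":0.2}]'
python3 - <<'E'
from bench import grab_frame
import cv2,numpy as np
a=grab_frame("side")[:,:,::-1];b=grab_frame("scene")[:,:,::-1]
cv2.imwrite("pics/e.png",np.hstack([cv2.resize(a[150:330,210:480],(450,300)),cv2.resize(b[170:340,330:500],(350,300))]))
E
```

```text
clock: 13.65
tcp_pos: [0.5334, 0.1989, 0.2887]
orientation: [2.381, 2.048, 0.008]
contact_force: [-0.2, 0.0, -0.4]
grip_width: 0.0511
gripper_force: 0.0
```

View pics/e.png

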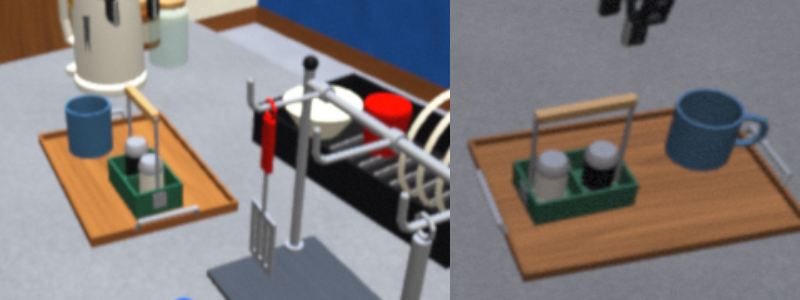

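The caddy stands flat inside the tray with both shakers upright. The mug hasn't moved, the turner and whisk still hang, and the gripper is clear of everything.

```bash
python3 -c "
from bench import r;print(r.hand_in())"
```

```text
the job is handed in; nothing more can be done
None
```

The job is handed in, with no verdict returned: in the last pictures the caddy stands flat on the tray beside the mug, salt and pepper upright in it, and the whisk and turner still on their hooks.

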